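Sort the pastry rollers: spin, feel, and put the binding one to wash

ROBOT

A 7-joint arm with a two-finger parallel gripper is mounted at the origin on the work surface. World frame = base frame: x ahead of the robot, y to its left, z up, the work surface at z = 0. Lengths are in m, angles in rad, forces in N, time in s.
With the tool pointing down it reaches from about 0.35 to 0.9 m from the base axis. Payload 8.1 kg.
Tool frame: the origin (TCP) lies midway between the tips of the shut fingers; the grasp point (between the pads) lies 19 mm behind it; z points along the fingers, y is the line along which they close (so a half turn about z gives the same grasp; the last joint's range is limited). The gripper opens to 92 mm and grips with 3 to 60 N. Pads are 19 mm wide; open, the fingers measure 130 mm over their backs; the gripper's body (75 mm by 190 mm) begins 47 mm behind the grasp point.
Start: joints at [-1.425, 0.434, 0.025, 1.573, -0.012, 1.134, -0.075], TCP at [0.154, 0.606, 0.227] pointing down, gripper open.
Joint ranges: [-2.62, 2.62], [-0.44, 2.09], [-1.27, 1.32], [0.08, 2.57], [-1.32, 4.46], [0.12, 2], [-2.74, 2.74]. Speed limits (rad/s): [2.22, 2.22, 3.01, 3.01, 3.14, 3.14, 3.14].

INTERFACE

Orientations are given as a rotation vector (axis times angle).
In Python, from cell import arm gives the robot as it stands.
- The arm moves only by the tool move_arm, never from a script. Its argument "motion" is a list of rows, each an object of numbers: "tx", "ty", "tz": the shift along the tool's x, y, z normalised to -1 to 1, where 1 is 1000 mm; "twist": the turn about the tool's z normalised to -1 to 1, where 1 is pi/2 rad. In form: [{"tx": .., "ty": .., "tz": .., "twist": ..}, ...]. A call has 1 to 12 rows; each row shifts and turns the commanded pose from where the row before left it, along the tool's axes as they then stand; what a row does not reach is not made up. A row lasts 1/10 s, in which the tool goes at most 50 mm and 8.59 degrees, less where a joint would pass 70% of its speed; a pose out of reach is approached as far as the arm can. A call with a number of a shift or a turn outside -1 to 1 is refused whole. A call with a gripper value outside its range is refused whole. "gripper" is the gripper's target within -1 to 1 (shut at 1, half-way at 0, fully open at -1), set as the call begins (left out, the last holds). The fingers move at their own pace and stop on an object; "squeeze" is the grip in N (left out, the last holds). Time passes only in rows, so rows that do not move let the fingers close. It gives the time, the measured TCP pose, the force, the opening and the grip force at its end, in the units of the state.
- arm.observe(): the state, without advancing time (a new reading comes with each control period).
- arm.get_image(name): name is "scene" or "side" or "wrist"; returns the picture (420x560x3 uint8, red, green, blue); there is no depth.
- arm.calibration(name): a dict with "K" (3x3 intrinsics, pixels), "k1" (the pictures are not rectified: a ray, as slopes to the right and down, at radius r is drawn at 1 + k1 r^2 times it, then the intrinsics apply), "T" (4x4, takes a point from camera to world coordinates). Camera axes: x right, y down, z forward; pixel columns grow to the right and rows downward; lengths in m; the calibration is good to about 2 mm. A picture is of the moment at which its call begins: read the wrist's pose just before it. calibration takes no time and is no camera call; for the wrist camera it gives the pose at the moment of the call.
- arm.sign_off(): hands the job in; it is judged then, once.
Trained networks look in the newest picture that a camera, given by its name, has taken for a name from the list of things; names that differ only in an ending like _2 or _b are one class to them, and where a whole thing is asked for, a point or a joint stands for the part that bears it (a point fixed in the world has none). Each returns a list of dicts, best first, with "conf" (0 to 1); they miss things now and then, are a little off and sometimes report something else, mostly with a low value. They report only what shows in the picture. A call takes as long as a camera call.
- arm.look_for(camera, query): "point" ([column, row] as shares, 0 to 1, of the picture: columns of its width, rows of its height, amid what is visible of it).
- arm.regions_of(camera, query): "region" (420x560 bool, what is visible of it) and "point" ([column, row] as shares, 0 to 1, of the picture: columns of its width, rows of its height, amid what is visible of it).
- arm.place_of(camera, query): "point" ([column, row] as shares, 0 to 1, of the picture: columns of its width, rows of its height: a listed point, or the origin of a listed thing).
The state is a dict: "clock": time; "joints": joint angles; "dq": joint speeds; "joint_efforts": joint torques, N m; "position": TCP position; "ee_rot": TCP orientation; "force": force on the tool from outside, world axes, zero at the start; "ft_torque": the same for the moment, N m; "width": opening from 0.0 (shut) to 1.0 (fully open); "gripper_force": force on a finger pad.
Only numpy, scipy, OpenCV 4.12 (cv2) and the standard library are available. Lean on these libraries where they do the work, as an engineer would, in place of code of your own. Each camera call takes 0.05 s, during which the arm holds its last target. There are 200 camera calls.

TASK

Find out which of the three pastry rollers need washing: first stroke the top of each roller lightly, until it stands at least an eighth of a turn from where it was, and feel whether it runs freely or drags. Then draw every roller tool that drags out of the wooden block and stand it, handle down and without dropping it, in a compartment of the blue cutlery basket; the ones that run freely stay fully down in the block. Leave the lemon, the zester and the jar where they are.

Things in the scene. Friction and masses are not known exactly. Their poses are not given: they have to be found in the camera images.
- block: Fixed wooden utensil block, 100 x 270 x 100 mm high (x, y, z), origin at the centre of its underside. It has three vertical slots 32 mm (x) by 18 mm (y), 85 mm deep (slot floor 15 mm above the counter), in a row along its y axis at y = -85, 0 and +85 mm, x = 0. One pastry roller stands handle-down in each.
- basket: Fixed blue dishwasher cutlery basket, open on top, 109 x 109 x 100 mm high, origin at the centre of its underside; walls, floor and the two crossing dividers are 3 mm thick, so that it has 2 x 2 compartments each 50 mm square, centred 26.5 mm from the basket's axes in x and y. All empty at the start.
- tool_a: Pastry roller, about 270 g, handle down in a block slot with 1 mm play, its x along the block's x. Origin: centre of the handle's foot; z up. Wooden handle 30 (x) by 16 (y) by 118 mm, above it a steel fork: bridge 135 to 138 mm above the foot, two arms 14 mm wide (y) up to 177 mm, outer faces 62 mm apart along x. The roller's spindle runs along x, 168 mm up. All three tools look alike.
- roller_a: Dark wooden roller of tool_a, 42 mm in diameter, 52 mm long along its x axis, with pale dough streaks; origin at its centre, turns with it. Its top is 189 mm above the handle's foot, 12 mm above the fork arms. Hard; its thin spindle bends if the roller is pressed or pinched with more than 30 N.
- spin_a (a joint): Angle of roller_a about its spindle (rad), endless, counts over full turns; within 0.15 of 0 at the start; positive: the roller's top moves to the tool's -y. A free roller resists with under 0.1 N at its rim and coasts on; a binding one resists with about 4 N and stops dead.
- tool_b: Pastry roller, about 270 g, handle down in a block slot with 1 mm play, its x along the block's x. Origin: centre of the handle's foot; z up. Wooden handle 30 (x) by 16 (y) by 118 mm, above it a steel fork: bridge 135 to 138 mm above the foot, two arms 14 mm wide (y) up to 177 mm, outer faces 62 mm apart along x. The roller's spindle runs along x, 168 mm up. All three tools look alike.
- roller_b: Dark wooden roller of tool_b, 42 mm in diameter, 52 mm long along its x axis, with pale dough streaks; origin at its centre, turns with it. Its top is 189 mm above the handle's foot, 12 mm above the fork arms. Hard; its thin spindle bends if the roller is pressed or pinched with more than 30 N.
- spin_b (a joint): Angle of roller_b about its spindle (rad), endless, counts over full turns; within 0.15 of 0 at the start; positive: the roller's top moves to the tool's -y. A free roller resists with under 0.1 N at its rim and coasts on; a binding one resists with about 4 N and stops dead.
- tool_c: Pastry roller, about 270 g, handle down in a block slot with 1 mm play, its x along the block's x. Origin: centre of the handle's foot; z up. Wooden handle 30 (x) by 16 (y) by 118 mm, above it a steel fork: bridge 135 to 138 mm above the foot, two arms 14 mm wide (y) up to 177 mm, outer faces 62 mm apart along x. The roller's spindle runs along x, 168 mm up. All three tools look alike.
- roller_c: Dark wooden roller of tool_c, 42 mm in diameter, 52 mm long along its x axis, with pale dough streaks; origin at its centre, turns with it. Its top is 189 mm above the handle's foot, 12 mm above the fork arms. Hard; its thin spindle bends if the roller is pressed or pinched with more than 30 N.
- spin_c (a joint): Angle of roller_c about its spindle (rad), endless, counts over full turns; within 0.15 of 0 at the start; positive: the roller's top moves to the tool's -y. A free roller resists with under 0.1 N at its rim and coasts on; a binding one resists with about 4 N and stops dead.
- half_lemon: Bystander: half a yellow lemon lying on its cut face, 60 mm wide, 40 mm high, origin at the centre of its underside.
- zester: Bystander: steel citrus zester lying on the counter, 180 mm long along its x axis, 24 mm wide, 17 mm high, origin underneath, near its middle.
- curd_jar: Bystander: closed yellow jar with a brass lid, 62 mm wide, 85 mm high, origin at the centre of its underside.

How it is judged:
On the way, in this order (a step that is already met when the one before it is completed fails the run):
1. each of the three rollers stands about an eighth of a turn or more (0.6 rad) from its zero mark, either way ((value of joint spin_a above 0.6 rad or value of joint spin_a below -0.6 rad) and (value of joint spin_b above 0.6 rad or value of joint spin_b below -0.6 rad) and (value of joint spin_c above 0.6 rad or value of joint spin_c below -0.6 rad)).
2. the binding roller is lifted clear of the block, its foot above the block's top (z of tool_b in the frame of block above 0.102 m).
At the end, for the whole second after the job is handed in: Each binding roller stands handle down in the basket, foot within 2 cm of its floor, leaning under 0.6 rad; each free one stands fully down in a block slot, leaning under 0.1 rad; all at rest but for slight rocking (under 0.05 m/s, 1 rad/s) (x of tool_b in the frame of basket between -0.05 and 0.05 m and y of tool_b in the frame of basket between -0.05 and 0.05 m and z of tool_b in the frame of basket between -0.002 and 0.022 m and angle between tool_b's own z axis and vertical below 0.6 rad and z of tool_a in the frame of block between 0.008 and 0.023 m and x of tool_a in the frame of block between -0.03 and 0.03 m and y of tool_a in the frame of block between -0.12 and 0.12 m and angle between each of tool_a, tool_c's own z axis and vertical below 0.1 rad and z of tool_c in the frame of block between 0.008 and 0.023 m and x of tool_c in the frame of block between -0.03 and 0.03 m and y of tool_c in the frame of block between -0.12 and 0.12 m and linear speed of each of tool_a, tool_b, tool_c below 0.05 m/s and angular speed of each of tool_a, tool_b, tool_c below 1 rad/s); the robot touches nothing.
It fails at once if a roller is pressed or pinched with more than 30 N (its spindle bends) (contact force between any of roller_a, roller_b, roller_c and the fingers above 30 N or contact force between any of roller_a, roller_b, roller_c and the arm above 30 N).
It fails at once if a tool out of the block is let go with its foot more than 40 mm above the basket floor (dropped) ((z of tool_a in the frame of basket above 0.043 m and (z of tool_a in the frame of block above 0.102 m or x of tool_a in the frame of block above 0.05 m or x of tool_a in the frame of block below -0.05 m or y of tool_a in the frame of block above 0.14 m or y of tool_a in the frame of block below -0.14 m) and contact force between tool_a and the fingers below 0.02 N) or (z of tool_b in the frame of basket above 0.043 m and (z of tool_b in the frame of block above 0.102 m or x of tool_b in the frame of block above 0.05 m or x of tool_b in the frame of block below -0.05 m or y of tool_b in the frame of block above 0.14 m or y of tool_b in the frame of block below -0.14 m) and contact force between tool_b and the fingers below 0.02 N) or (z of tool_c in the frame of basket above 0.043 m and (z of tool_c in the frame of block above 0.102 m or x of tool_c in the frame of block above 0.05 m or x of tool_c in the frame of block below -0.05 m or y of tool_c in the frame of block above 0.14 m or y of tool_c in the frame of block below -0.14 m) and contact force between tool_c and the fingers below 0.02 N)).
It fails at once if the lemon, the zester or the jar is moved by more than 30 mm (distance of any of half_lemon, zester, curd_jar from where it was at the start of the episode above 0.03 m).
It also fails if it takes over 70 s, if anything falls off the work surface, if the arm or the gripper's body presses on something with over 40 N, if the wrist force passes 120 N, or if a joint passes its speed limit or range.

## Working session

There is one attempt and no reset: what is moved stays moved. The work goes in short steps, Python scripts to look and compute and a tool call to move; the robot and the scene stay as the last step left them, time stands still between calls to the robot, and variables do not carry over. Pictures are saved under pics/ and viewed, at most 10 in all, crops included, and the job is handed in when it is done.

Besides the shell and the picture viewer there is one more tool, called after ">>>" as name(argument=value, ...) on one line, values as JSON. move_arm: Moves the arm, as the interface text tells. Scaled input: -1 to 1 covers 1000 mm each way for a shift and pi/2 rad each way for a turn. Its arguments: {"type":"object","properties":{"motion":{"type":"array","items":{"type":"object","properties":{"tx":{"type":"number"},"ty":{"type":"number"},"tz":{"type":"number"},"twist":{"type":"number"}}}},"gripper":{"type":"number"},"squeeze":{"type":"number"}},"required":["motion"]}

```bash
mkdir -p pics; cat > h.py <<'E'
import numpy as np, cv2
from cell import arm
from scipy.spatial.transform import Rotation as R
def ray(cam,pt):
    c=arm.calibration(cam);K=np.array(c["K"]);T=np.array(c["T"])
    d=np.array([[K[0,0],K[0,1],K[0,2]],[0,K[1,1],K[1,2]],[0,0,1]])
    q=np.linalg.inv(d)@[pt[0]*560,pt[1]*420,1];q=q[:2];u=q.copy()
    for _ in range(20): u=q/(1+c["k1"]*(u@u))
    v=T[:3,:3]@[u[0],u[1],1];return T[:3,3],v/np.linalg.norm(v)
def atz(cam,pt,z):
    o,v=ray(cam,pt);return o+v*(z-o[2])/v[2]
def proj(cam,P):
    c=arm.calibration(cam);K=np.array(c["K"]);T=np.array(c["T"])
    p=T[:3,:3].T@(np.array(P)-T[:3,3]);u=p[:2]/p[2];u=u*(1+c["k1"]*(u@u));return (K@[u[0],u[1],1])[:2]
def tri(rs):
    A=sum(np.eye(3)-np.outer(v,v) for o,v in rs);b=sum((np.eye(3)-np.outer(v,v))@o for o,v in rs);return np.linalg.solve(A,b)
def save(cam,n): cv2.imwrite(f"pics/{n}.png",arm.get_image(cam)[:,:,::-1])
E
python3 - <<'E'
from h import *
np.set_printoptions(precision=3,suppress=True)
print(arm.observe())
for c in("scene","side"):
    save(c,c+"0"); print(c,np.array(arm.calibration(c)["T"]))
    for q,z in(("block",0),("basket",0),("roller_a",.183),("tool_a",.015),("half_lemon",0),("zester",0),("curd_jar",0)):
        for r in arm.place_of(c,q):
            if r["conf"]>.3: print(q,round(r["conf"],2),np.array(r["point"])*[560,420],atz(c,r["point"],z))
a=cv2.imread("pics/scene0.png");b=cv2.imread("pics/side0.png")
E
```

```text
{'clock': 0.0, 'joints': array([-1.425,  0.435,  0.025,  1.574, -0.012,  1.134, -0.075]), 'dq': array([ 0.001, -0.   ,  0.001,  0.001,  0.001,  0.001,  0.001]), 'joint_efforts': array([ -0.   , -66.786,   0.985, -31.446,  -0.061,   0.043,   0.   ]), 'position': array([0.154, 0.605, 0.226]), 'ee_rot': array([-0.39 , -3.117,  0.002]), 'force': array([ 0.216,  0.041, -1.044]), 'ft_torque': array([-0.032, -0.008, -0.008]), 'gripper_force': 0.0, 'width': 1.0029403806166943}
scene [[-0.41   0.802 -0.435  1.051]
 [ 0.912  0.354 -0.206  0.219]
 [-0.012 -0.481 -0.877  1.075]
 [ 0.     0.     0.     1.   ]]
block 0.81 [375.424 257.88 ] [0.546 0.209 0.   ]
basket 0.67 [207.984 195.72 ] [ 0.555 -0.21   0.   ]
roller_a 0.58 [353.696 197.316] [0.527 0.128 0.183]
roller_a 0.56 [388.08  221.088] [0.55  0.208 0.183]
roller_a 0.37 [345.128 234.486] [0.61  0.142 0.183]
tool_a 0.97 [376.488 255.99 ] [0.548 0.21  0.015]
tool_a 0.95 [408.296 279.09 ] [0.572 0.293 0.015]
tool_a 0.85 [343.224 235.704] [0.531 0.125 0.015]
half_lemon 0.67 [296.8   165.984] [ 0.392 -0.049  0.   ]
zester 0.76 [348.32 357.42] [0.779 0.234 0.   ]
zester 0.42 [208.208 197.4  ] [ 0.559 -0.207  0.   ]
curd_jar 0.62 [272.608 288.582] [0.705 0.029 0.   ]
side [[ 0.945 -0.234  0.228  0.379]
 [-0.326 -0.696  0.639 -0.496]
 [ 0.01  -0.679 -0.734  0.726]
 [ 0.     0.     0.     1.   ]]
block 0.57 [247.576 196.098] [0.55  0.208 0.   ]
basket 0.97 [313.88  341.292] [ 0.561 -0.208  0.   ]
roller_a 0.94 [245.112 163.506] [0.529 0.125 0.183]
roller_a 0.93 [241.976 114.786] [0.571 0.299 0.183]
roller_a 0.9 [243.488 137.886] [0.549 0.21  0.183]
tool_a 0.72 [312.984 339.486] [ 0.557 -0.21   0.015]
half_lemon 0.86 [208.712 288.708] [ 0.396 -0.03   0.   ]
zester 0.53 [327.88  168.798] [0.79 0.24 0.  ]
curd_jar 0.75 [328.216 234.192] [ 0.695  0.026 -0.   ]
```

View pics/scene0.png

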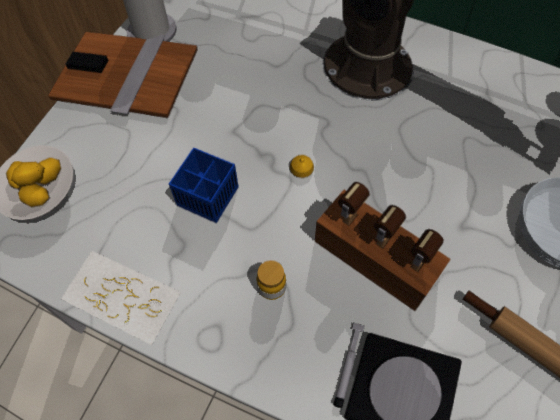

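View pics/side0.png

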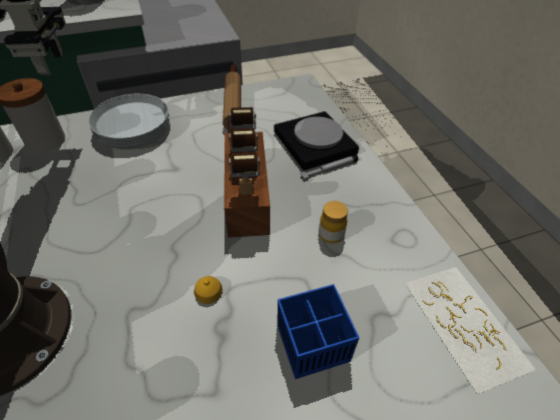

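Both views show the block at the right with three rollers, the basket at scene (205,185), the lemon at (302,165) and the jar at (271,280). The networks' positions match the pictures. The tool's y axis is already nearly parallel to the block's row.

```bash
cat >> h.py <<'E'
C=np.array([.5497,.2097]);U=np.array([.2365,.9716])
def go(x,y,z,ang=None):
    "tool-frame shift; ang = desired world angle of tool y axis (deg)"
    s=arm.observe();M=R.from_rotvec(s["ee_rot"]).as_matrix()
    d=M.T@(np.array([x,y,z])-s["position"])
    cur=np.degrees(np.arctan2(M[1,1],M[0,1]))
    t="" if ang is None else f"twist {-(((ang-cur+90)%180)-90)/90:.3f}"
    print("shift",d.round(4),"cur y ang",cur.round(2),"tilt",np.degrees(np.arccos(-M[2,2])).round(2),t,"pos",s["position"].round(4))
E
python3 - <<'E'
from h import *
p=C+.075*U
go(*p,.23,np.degrees(np.arctan2(U[1],U[0])))
# basket yaw from top-edge quad of its region
for c in("scene","side"):
    m=arm.regions_of(c,"basket")[0]["region"].astype(np.uint8)
    ys,xs=np.nonzero(m);P=np.array([atz(c,(x/560,y/420),.1)[:2] for x,y in zip(xs[::3],ys[::3])])
    # fit: rotate a 109 mm square centred at basket to maximise fill of the mask
    best=[]
    for th in range(-45,45,3):
        g=np.stack(np.meshgrid(np.linspace(-.0545,.0545,25),np.linspace(-.0545,.0545,25)),-1).reshape(-1,2)
        r=np.radians(th);Q=g@np.array([[np.cos(r),np.sin(r)],[-np.sin(r),np.cos(r)]])+[.558,-.209]
        px=[proj(c,[*q,z]) for q in Q for z in(0,.1)]
        h=np.zeros_like(m);cv2.fillConvexPoly(h,cv2.convexHull(np.array(px).round().astype(np.int32)),1)
        best.append(((h&m).sum()/(h|m).sum(),th))
    print(c,sorted(best)[-4:])
E
```

```text
shift [-0.4804 -0.2114 -0.0033] cur y ang 75.74 tilt 0.01 twist -0.006 pos [0.1539 0.6058 0.2268]Traceback (most recent call last):
  File "<stdin>", line 13, in <module>
  File "h.py", line 13, in proj
    c=arm.calibration(cam);K=np.array(c["K"]);T=np.array(c["T"])
ValueError: time passes only in moves, steps and waits
```

>>> move_arm(motion=[{"tx":-0.04,"ty":-0.0176,"tz":-0.02},{"tx":-0.04,"ty":-0.0176},{"tx":-0.04,"ty":-0.0176},{"tx":-0.04,"ty":-0.0176},{"tx":-0.04,"ty":-0.0176},{"tx":-0.04,"ty":-0.0176},{"tx":-0.04,"ty":-0.0176},{"tx":-0.04,"ty":-0.0176},{"tx":-0.04,"ty":-0.0176},{"tx":-0.04,"ty":-0.0176},{"tx":-0.04,"ty":-0.0176},{"tx":-0.04,"ty":-0.0176}], gripper=1, squeeze=10)

```text
invalid input
```

```bash
python3 - <<'E'
s=open('h.py').read()
s=s.replace("def ray","import functools,time\n_c={}\ndef calib(cam):\n    if cam not in _c: _c[cam]=arm.calibration(cam)\n    return _c[cam]\ndef ray",1)
a,b=s.split("def ray",1);open('h.py','w').write(a+"def ray"+b.replace("arm.calibration(cam)","calib(cam)"))
E
python3 - <<'E'
from h import *
p=C+.075*U
go(*p,.212,76.3)
save("side","s1")
for c in("scene","side"):
    m=(arm.regions_of(c,"basket") or [{"region":np.zeros((420,560))}])[0]["region"].astype(np.uint8)
    best=[]
    for th in range(-45,45,3):
        g=.0545*np.array([[1,1],[1,-1],[-1,-1],[-1,1]]);r=np.radians(th)
        Q=g@np.array([[np.cos(r),np.sin(r)],[-np.sin(r),np.cos(r)]])+[.558,-.209]
        px=[proj(c,[*q,z]) for q in Q for z in(0,.1)]
        h=np.zeros_like(m);cv2.fillConvexPoly(h,cv2.convexHull(np.array(px).round().astype(np.int32)),1)
        best.append(((h&m).sum()/(h|m).sum(),th))
    print(c,sorted(best)[-4:])
E
```

```text
shift [-0.4804 -0.2114  0.0148] cur y ang 75.74 tilt 0.01 twist -0.006 pos [0.154  0.6058 0.2268]
scene [(np.float64(0.9376373626373626), 3), (np.float64(0.9533128319821079), -6), (np.float64(0.9560867148415787), 0), (np.float64(0.9577895029158567), -3)]
side [(np.float64(0.9357290946786455), 3), (np.float64(0.9487583071003848), -6), (np.float64(0.9577711582267391), 0), (np.float64(0.9680776014109348), -3)]
```

View pics/s1.png

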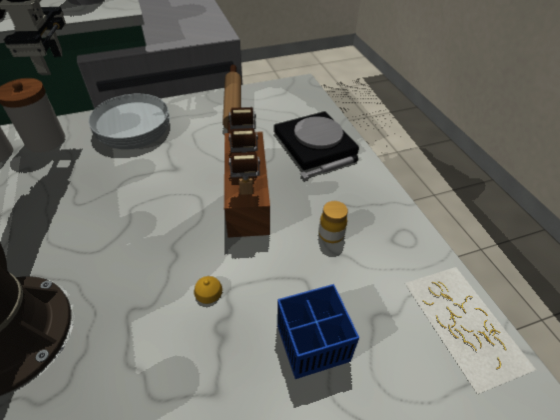

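The move was refused and the picture is unchanged, with the arm still at the start. The basket yaw is about -2°. I'll resend the move with every key present in each row.

>>> move_arm(motion=[{"tx":-0.04,"ty":-0.0176,"tz":-0.02,"twist":0},{"tx":-0.04,"ty":-0.0176,"tz":0,"twist":0},{"tx":-0.04,"ty":-0.0176,"tz":0,"twist":0},{"tx":-0.04,"ty":-0.0176,"tz":0,"twist":0},{"tx":-0.04,"ty":-0.0176,"tz":0,"twist":0},{"tx":-0.04,"ty":-0.0176,"tz":0,"twist":0},{"tx":-0.04,"ty":-0.0176,"tz":0,"twist":0},{"tx":-0.04,"ty":-0.0176,"tz":0,"twist":0},{"tx":-0.04,"ty":-0.0176,"tz":0,"twist":0},{"tx":-0.04,"ty":-0.0176,"tz":0,"twist":0},{"tx":-0.04,"ty":-0.0176,"tz":0,"twist":0},{"tx":-0.04,"ty":-0.0176,"tz":0,"twist":0}], gripper=1, squeeze=10)

```text
clock: 2.2
position: [0.5684, 0.2816, 0.2469]
ee_rot: [0.39, 3.117, 0.001]
force: [0.1, 0.6, -0.9]
width: 0.023
gripper_force: 0.0
```

>>> move_arm(motion=[{"tx":0,"ty":0,"tz":0.02,"twist":0},{"tx":0,"ty":0,"tz":0.018,"twist":0},{"tx":0,"ty":0,"tz":0,"twist":0},{"tx":0,"ty":0,"tz":0,"twist":0}])

```text
clock: 2.6
position: [0.5669, 0.2831, 0.209]
ee_rot: [-0.389, -3.117, 0.0]
force: [0.6, -0.2, 0.8]
width: 0.005
gripper_force: 0.0
```

```bash
python3 - <<'E'
from h import *
print(arm.observe()["position"])
a=arm.get_image("side")[60:260,140:340,::-1];b=arm.get_image("wrist")[:,:,::-1]
cv2.imwrite("pics/s2.png",np.hstack([cv2.resize(a,(400,400)),cv2.resize(b,(400,400))]))
E
```

```text
[0.56693241 0.28305894 0.20896201]
```

View pics/s2.png

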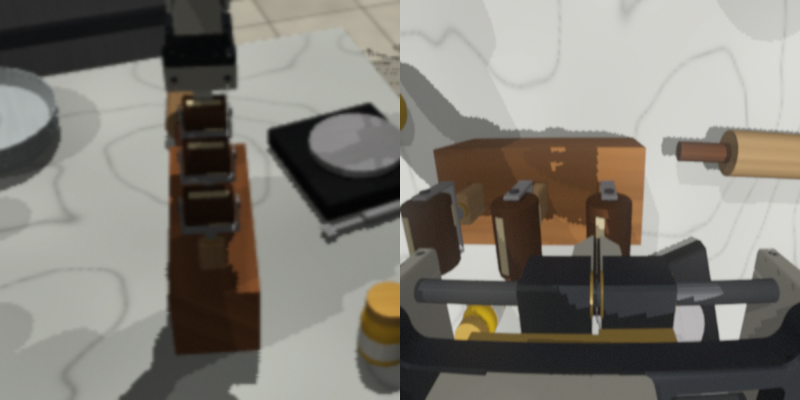

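The wrist view shows the shut tips, about (598,240), just beside the far roller at (608,215). The tips are tapered, so I'll use short strokes around the top.

>>> move_arm(motion=[{"tx":0,"ty":0.005,"tz":0.003,"twist":0},{"tx":0,"ty":0,"tz":0.001,"twist":0},{"tx":0,"ty":0,"tz":0,"twist":0},{"tx":0,"ty":0,"tz":0,"twist":0}])

```text
clock: 3.1
position: [0.5684, 0.2877, 0.2048]
ee_rot: [0.39, 3.117, 0.0]
force: [0.1, 0.4, 0.0]
width: 0.003
gripper_force: 0.0
```

>>> move_arm(motion=[{"tx":0,"ty":0,"tz":0.001,"twist":0},{"tx":0,"ty":0,"tz":0,"twist":0},{"tx":0,"ty":0,"tz":0,"twist":0}])

```text
clock: 3.4
position: [0.5685, 0.2877, 0.204]
ee_rot: [0.39, 3.117, 0.001]
force: [0.4, 0.9, 2.6]
width: 0.008
gripper_force: 1.3
```

```bash
python3 -c "
from h import *
s=arm.observe();print(s['position'],s['force'],s['ft_torque'])"
```

```text
[0.56852734 0.28767588 0.20403234] [0.39555814 0.89098779 2.6160632 ] [ 0.01810921  0.03354764 -0.03884892]
```

>>> move_arm(motion=[{"tx":0,"ty":0,"tz":0.0007,"twist":0},{"tx":0,"ty":0,"tz":0,"twist":0},{"tx":0,"ty":0,"tz":0,"twist":0}])

```text
clock: 3.7
position: [0.5689, 0.2879, 0.2039]
ee_rot: [0.39, 3.116, 0.002]
force: [-0.4, 0.1, 6.0]
width: 0.001
gripper_force: 3.2
```

>>> move_arm(motion=[{"tx":0,"ty":0,"tz":0.0007,"twist":0},{"tx":0,"ty":0.002,"tz":0,"twist":0},{"tx":0,"ty":0.002,"tz":0,"twist":0},{"tx":0,"ty":0.002,"tz":0,"twist":0},{"tx":0,"ty":0.002,"tz":0,"twist":0}])

```text
clock: 4.2
position: [0.5712, 0.2944, 0.2042]
ee_rot: [0.392, 3.115, 0.0]
force: [-2.0, -3.8, 14.8]
width: 0.0
gripper_force: 7.3
```

>>> move_arm(motion=[{"tx":0,"ty":0.002,"tz":0,"twist":0},{"tx":0,"ty":0.002,"tz":0,"twist":0},{"tx":0,"ty":0.002,"tz":0,"twist":0}])

```text
clock: 4.5
position: [0.5728, 0.3007, 0.2041]
ee_rot: [0.391, 3.115, 0.001]
force: [-1.5, -2.9, 12.8]
width: 0.006
gripper_force: 6.1
```

>>> move_arm(motion=[{"tx":0,"ty":0,"tz":-0.01,"twist":0},{"tx":0,"ty":-0.015,"tz":-0.01,"twist":0},{"tx":0,"ty":0,"tz":0,"twist":0}])

```text
clock: 4.8
position: [0.5689, 0.2841, 0.2241]
ee_rot: [0.394, 3.115, -0.0]
force: [0.2, -0.8, 0.5]
width: 0.003
gripper_force: 0.0
```

```bash
python3 - <<'E'
from h import *
go(*(C+.080*U),.2045)
a=arm.get_image("side")[90:200,200:290,::-1];b=cv2.imread("pics/s1.png")[90:200,200:290]
cv2.imwrite("pics/s3.png",cv2.resize(np.hstack([b,a]),(720,440),interpolation=cv2.INTER_CUBIC))
E
```

```text
shift [0.0011 0.0032 0.0196] cur y ang 75.6 tilt 0.12  pos [0.5689 0.2841 0.2241]
```

View pics/s3.png

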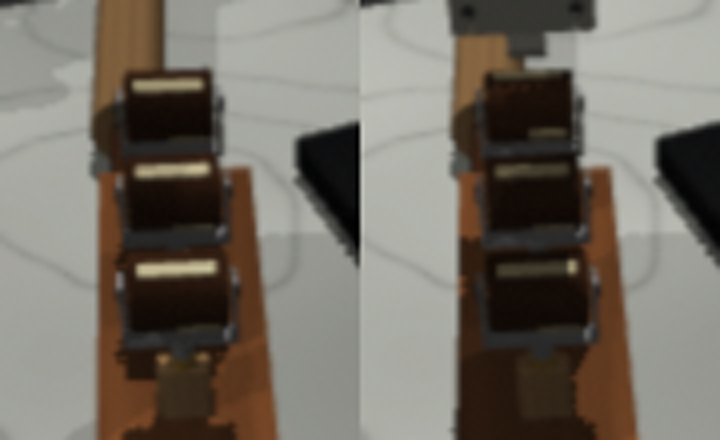

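The far roller turned: its streak moved from about (170,85) to the top edge at (530,73), so I put it at around 0.6 rad. It dragged with about 4 N. I'll add a second stroke for margin.

>>> move_arm(motion=[{"tx":0,"ty":0,"tz":0.01,"twist":0},{"tx":0,"ty":0.001,"tz":0.007,"twist":0},{"tx":0,"ty":0,"tz":0.003,"twist":0},{"tx":0,"ty":0.002,"tz":0,"twist":0},{"tx":0,"ty":0.002,"tz":0,"twist":0},{"tx":0,"ty":0.002,"tz":0,"twist":0},{"tx":0,"ty":0.002,"tz":0,"twist":0},{"tx":0,"ty":0.002,"tz":0,"twist":0},{"tx":0,"ty":0.002,"tz":0,"twist":0}])

```text
clock: 5.75
position: [0.5723, 0.2996, 0.2041]
ee_rot: [0.39, 3.115, 0.002]
force: [-4.1, -2.7, 18.8]
width: 0.005
gripper_force: 9.4
```

>>> move_arm(motion=[{"tx":0,"ty":0,"tz":-0.015,"twist":0},{"tx":0,"ty":0,"tz":-0.005,"twist":0},{"tx":0,"ty":-0.045,"tz":0,"twist":0},{"tx":0,"ty":-0.045,"tz":0,"twist":0},{"tx":0,"ty":0,"tz":0,"twist":0},{"tx":0,"ty":0,"tz":0,"twist":0}])

```text
clock: 6.35
position: [0.5489, 0.211, 0.2218]
ee_rot: [-0.393, -3.116, 0.0]
force: [-0.3, 0.6, 0.3]
width: 0.006
gripper_force: 0.0
```

```bash
python3 - <<'E'
from h import *
go(*(C-.005*U),.2045)
E
```

```text
shift [-0.0012 -0.0061  0.0173] cur y ang 75.62 tilt 0.04  pos [0.5489 0.211  0.2218]
```

>>> move_arm(motion=[{"tx":0,"ty":-0.006,"tz":0.01,"twist":0},{"tx":0,"ty":0,"tz":0.007,"twist":0},{"tx":0,"ty":0,"tz":0.001,"twist":0},{"tx":0,"ty":0,"tz":0,"twist":0}])

```text
clock: 6.75
position: [0.5476, 0.2067, 0.2036]
ee_rot: [-0.389, -3.117, 0.001]
force: [-1.0, -1.2, 5.2]
width: 0.005
gripper_force: 2.1
```

>>> move_arm(motion=[{"tx":0,"ty":0.001,"tz":0.0005,"twist":0},{"tx":0,"ty":0.002,"tz":0,"twist":0},{"tx":0,"ty":0.002,"tz":0,"twist":0},{"tx":0,"ty":0.002,"tz":0,"twist":0}])

```text
clock: 7.15
position: [0.5501, 0.2144, 0.2043]
ee_rot: [0.388, 3.116, 0.002]
force: [-0.9, 0.1, 9.4]
width: 0.006
gripper_force: 4.8
```

>>> move_arm(motion=[{"tx":0,"ty":0.002,"tz":0,"twist":0},{"tx":0,"ty":0.002,"tz":0,"twist":0},{"tx":0,"ty":0.002,"tz":0,"twist":0}])

```text
clock: 7.45
position: [0.5509, 0.22, 0.2033]
ee_rot: [-0.388, -3.117, -0.0]
force: [0.5, 0.5, 1.3]
width: 0.008
gripper_force: 0.8
```

The middle roller shows no drag. I'll lift off while still moving so it coasts, then go to the near roller.

>>> move_arm(motion=[{"tx":0,"ty":0.004,"tz":-0.01,"twist":0},{"tx":0,"ty":0,"tz":-0.009,"twist":0},{"tx":0,"ty":-0.045,"tz":0,"twist":0},{"tx":0,"ty":-0.045,"tz":0,"twist":0},{"tx":0,"ty":-0.014,"tz":0,"twist":0},{"tx":0,"ty":0,"tz":0,"twist":0},{"tx":0,"ty":0,"tz":0,"twist":0}])

```text
clock: 8.15
position: [0.5266, 0.1229, 0.2234]
ee_rot: [0.389, 3.117, 0.002]
force: [-0.0, 1.6, -0.5]
width: 0.009
gripper_force: 0.0
```

```bash
python3 - <<'E'
from h import *
go(*(C-.090*U),.2035)
E
```

```text
shift [-0.0019 -0.0002  0.0199] cur y ang 75.76 tilt 0.07  pos [0.5266 0.1229 0.2234]
```

>>> move_arm(motion=[{"tx":-0.002,"ty":-0.001,"tz":0.01,"twist":0},{"tx":0,"ty":0,"tz":0.008,"twist":0},{"tx":0,"ty":0,"tz":0.0015,"twist":0},{"tx":0,"ty":0,"tz":0,"twist":0}])

```text
clock: 8.55
position: [0.5277, 0.1206, 0.2026]
ee_rot: [-0.389, -3.116, 0.002]
force: [-0.2, -1.8, 2.6]
width: 0.009
gripper_force: 1.2
```

>>> move_arm(motion=[{"tx":0,"ty":0.001,"tz":0.0005,"twist":0},{"tx":0,"ty":0.002,"tz":0,"twist":0},{"tx":0,"ty":0.002,"tz":0,"twist":0},{"tx":0,"ty":0.002,"tz":0,"twist":0}])

```text
clock: 8.95
position: [0.5307, 0.1277, 0.204]
ee_rot: [0.389, 3.115, 0.001]
force: [-1.0, -0.6, 14.1]
width: 0.009
gripper_force: 7.0
```

>>> move_arm(motion=[{"tx":0,"ty":0.003,"tz":0,"twist":0},{"tx":0,"ty":0.003,"tz":0,"twist":0},{"tx":0,"ty":0.003,"tz":0,"twist":0}])

```text
clock: 9.25
position: [0.5326, 0.137, 0.2033]
ee_rot: [0.389, 3.116, 0.002]
force: [-0.4, -0.3, 1.0]
width: 0.002
gripper_force: 0.1
```

The near roller runs freely too. I'll lift off and check all three.

>>> move_arm(motion=[{"tx":0,"ty":0.004,"tz":-0.01,"twist":0},{"tx":0,"ty":0,"tz":-0.04,"twist":0},{"tx":0.04,"ty":0,"tz":-0.03,"twist":0},{"tx":0.045,"ty":0,"tz":0,"twist":0},{"tx":0.045,"ty":0,"tz":0,"twist":0},{"tx":0,"ty":0,"tz":0,"twist":0}])

```text
clock: 9.85
position: [0.4018, 0.1737, 0.2832]
ee_rot: [-0.381, -3.116, -0.001]
force: [0.3, 0.9, 0.2]
width: 0.005
gripper_force: 0.0
```

```bash
python3 - <<'E'
from h import *
a=arm.get_image("side")[90:200,200:290,::-1];b=cv2.imread("pics/s1.png")[90:200,200:290]
cv2.imwrite("pics/s4.png",cv2.resize(np.hstack([b,a]),(720,440),interpolation=cv2.INTER_CUBIC))
for r in arm.place_of("side","roller_a")+arm.place_of("scene","roller_a"): print(r["conf"],r["point"])
E
```

```text
0.95 [0.4309, 0.2819]
0.93 [0.4355, 0.3831]
0.55 [0.4262, 0.3257]
0.58 [0.6316, 0.4698]
0.56 [0.693, 0.5264]
0.37 [0.6163, 0.5583]
```

View pics/s4.png

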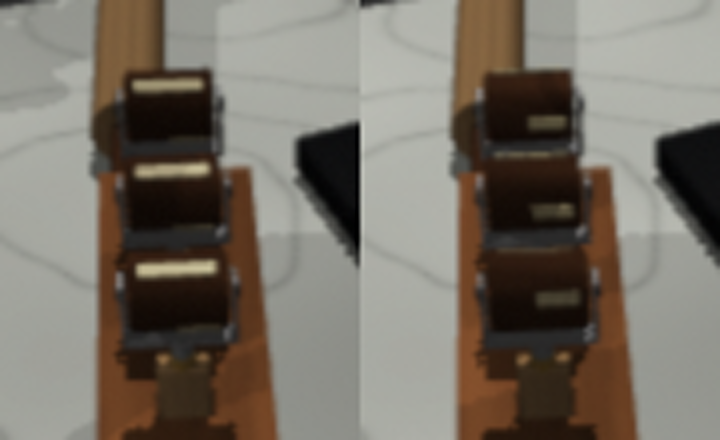

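The streaks moved on all three, to small streaks at (557,298), (552,211) and (548,122). The angles may be only just past 0.6 rad. I'll stroke each once more in the same direction.

```bash
python3 - <<'E'
from h import *
go(*(C-.092*U),.225,76.3)
E
```

```text
shift [-0.1297 -0.0205  0.0584] cur y ang 75.77 tilt 0.05 twist -0.006 pos [0.4072 0.1721 0.2833]
```

>>> move_arm(motion=[{"tx":-0.043,"ty":-0.007,"tz":0,"twist":0},{"tx":-0.043,"ty":-0.007,"tz":0.012,"twist":0},{"tx":-0.043,"ty":-0.007,"tz":0.017,"twist":0},{"tx":0,"ty":0,"tz":0.03,"twist":0},{"tx":0,"ty":0,"tz":0,"twist":0},{"tx":0,"ty":0,"tz":0,"twist":0}])

```text
clock: 10.6
position: [0.5267, 0.1195, 0.2236]
ee_rot: [-0.391, -3.115, 0.002]
force: [-0.3, 1.0, -0.1]
width: 0.007
gripper_force: 0.0
```

>>> move_arm(motion=[{"tx":0,"ty":0,"tz":0.012,"twist":0},{"tx":0,"ty":0,"tz":0.008,"twist":0},{"tx":0,"ty":0.002,"tz":0.0005,"twist":0},{"tx":0,"ty":0.003,"tz":0,"twist":0},{"tx":0,"ty":0.003,"tz":0,"twist":0},{"tx":0,"ty":0.003,"tz":0,"twist":0},{"tx":0,"ty":0.003,"tz":0,"twist":0},{"tx":0,"ty":0.004,"tz":-0.01,"twist":0},{"tx":0,"ty":0.03,"tz":-0.01,"twist":0},{"tx":0,"ty":0.036,"tz":0,"twist":0},{"tx":0,"ty":0,"tz":0,"twist":0},{"tx":0,"ty":0,"tz":0,"twist":0}])

```text
clock: 11.8
position: [0.5472, 0.2023, 0.2235]
ee_rot: [-0.386, -3.117, 0.0]
force: [0.2, -0.5, -0.3]
width: 0.012
gripper_force: 0.0
```

```bash
python3 - <<'E'
from h import *
go(*(C-.006*U),.2235,76.3)
E
```

```text
shift [-0.0007  0.0017 -0.    ] cur y ang 75.87 tilt 0.01 twist -0.005 pos [0.5472 0.2023 0.2235]
```

>>> move_arm(motion=[{"tx":0,"ty":0.001,"tz":0.012,"twist":0},{"tx":0,"ty":0,"tz":0.008,"twist":0},{"tx":0,"ty":0.002,"tz":0.0005,"twist":0},{"tx":0,"ty":0.003,"tz":0,"twist":0},{"tx":0,"ty":0.003,"tz":0,"twist":0},{"tx":0,"ty":0.003,"tz":0,"twist":0},{"tx":0,"ty":0.003,"tz":0,"twist":0},{"tx":0,"ty":0.004,"tz":-0.01,"twist":0},{"tx":0,"ty":0.03,"tz":-0.01,"twist":0},{"tx":0,"ty":0.037,"tz":0,"twist":0},{"tx":0,"ty":0,"tz":0,"twist":0},{"tx":0,"ty":0,"tz":0,"twist":0}])

```text
clock: 13.0
position: [0.5682, 0.2851, 0.2223]
ee_rot: [-0.388, -3.117, 0.001]
force: [0.6, -1.6, -0.4]
width: 0.008
gripper_force: 0.0
```

```bash
python3 - <<'E'
from h import *
go(*(C+.079*U),.2235,76.3)
E
```

```text
shift [ 0.0002  0.0014 -0.0012] cur y ang 75.82 tilt 0.07 twist -0.005 pos [0.5682 0.2851 0.2223]
```

>>> move_arm(motion=[{"tx":0,"ty":0.001,"tz":0.01,"twist":0},{"tx":0,"ty":0,"tz":0.008,"twist":0},{"tx":0,"ty":0,"tz":0.002,"twist":0},{"tx":0,"ty":0,"tz":0,"twist":0},{"tx":0,"ty":0.002,"tz":0,"twist":0},{"tx":0,"ty":0.002,"tz":0,"twist":0}])

```text
clock: 13.6
position: [0.5699, 0.2873, 0.2029]
ee_rot: [-0.393, -3.117, 0.003]
force: [-2.5, -8.1, 9.8]
width: 0.011
gripper_force: 5.9
```

>>> move_arm(motion=[{"tx":0,"ty":0.002,"tz":0,"twist":0},{"tx":0,"ty":0.002,"tz":0,"twist":0},{"tx":0,"ty":0.002,"tz":0,"twist":0},{"tx":0,"ty":0.002,"tz":0,"twist":0}])

```text
clock: 14.0
position: [0.5723, 0.2962, 0.2042]
ee_rot: [0.392, 3.116, 0.0]
force: [-3.8, -2.7, 13.2]
width: 0.007
gripper_force: 6.8
```

>>> move_arm(motion=[{"tx":0,"ty":0,"tz":-0.01,"twist":0},{"tx":0,"ty":0,"tz":-0.045,"twist":0},{"tx":0.03,"ty":0,"tz":-0.03,"twist":0},{"tx":0.05,"ty":0,"tz":0,"twist":0},{"tx":0.05,"ty":0,"tz":0,"twist":0},{"tx":0,"ty":0,"tz":0,"twist":0}])

```text
clock: 14.6
position: [0.439, 0.3321, 0.288]
ee_rot: [-0.377, -3.115, -0.002]
force: [0.2, 0.1, 0.5]
width: 0.003
gripper_force: 0.0
```

```bash
python3 - <<'E'
from h import *
a=arm.get_image("side")[90:200,200:290,::-1]
b=arm.get_image("scene")[170:270,310:450,::-1]
c=cv2.imread("pics/scene0.png")[170:270,310:450]
f=lambda i:cv2.resize(i,None,fx=300/i.shape[0],fy=300/i.shape[0],interpolation=cv2.INTER_CUBIC)
A=f(a);B=np.hstack([f(c)[:,:400],f(b)[:,:400]]);A=np.hstack([A,np.zeros((300,800-A.shape[1],3),np.uint8)])
cv2.imwrite("pics/s5.png",np.vstack([A,B]))
E
```

```text
(no output)
```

View pics/s5.png

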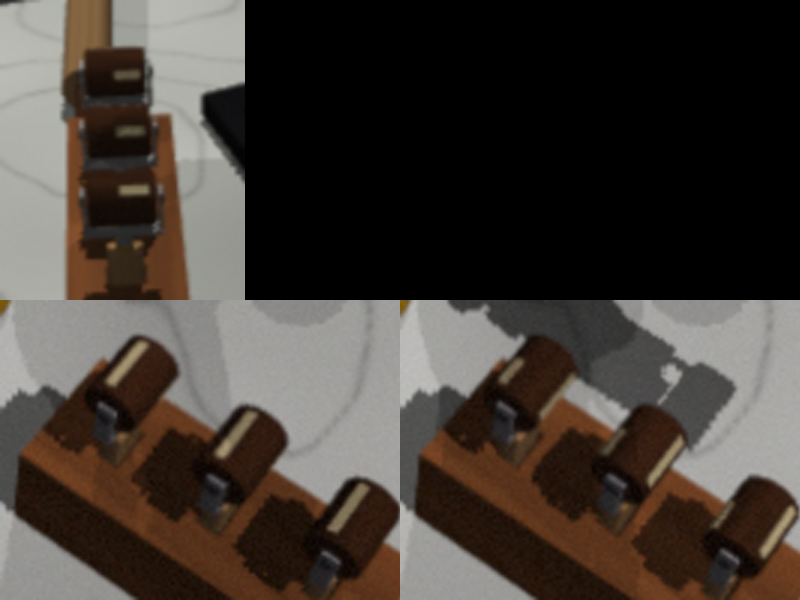

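In the scene view every long streak has moved from the top to the roller's far edge. By the side-view streak heights that is about 63°, 72° and 89° for far, middle and near. Only the far tool drags, so I'll grasp its fork arms along the block's x.

```bash
python3 - <<'E'
from h import *
print(arm.observe()["joints"].round(2))
go(*(C+.085*U),.26,166.3)
for c in("scene","side"):
    for r in arm.place_of(c,"roller_a"):
        print(c,round(r["conf"],2),atz(c,r["point"],.183).round(4))
    for r in arm.place_of(c,"tool_a"):
        print(c,round(r["conf"],2),atz(c,r["point"],.015).round(4))
E
```

```text
[-0.87  0.27  0.18  1.67 -0.05  1.21  0.64]
shift [-0.1305 -0.0057  0.0281] cur y ang 75.87 tilt 0.02 twist 0.995 pos [0.4447 0.3296 0.2881]
scene 0.74 [0.523  0.1257 0.183 ]
scene 0.71 [0.5475 0.2077 0.183 ]
scene 0.58 [0.5638 0.2907 0.183 ]
scene 0.76 [0.5325 0.1238 0.015 ]
scene 0.72 [0.5479 0.2097 0.015 ]
scene 0.66 [0.5619 0.2955 0.015 ]
scene 0.35 [0.4296 0.1116 0.015 ]
side 0.96 [0.5669 0.2959 0.183 ]
side 0.73 [0.5225 0.1319 0.183 ]
side 0.69 [0.5443 0.2009 0.183 ]
```

>>> move_arm(motion=[{"tx":0,"ty":0,"tz":0,"twist":0.0905},{"tx":0,"ty":0,"tz":0,"twist":0.0905},{"tx":0,"ty":0,"tz":0,"twist":0.0905},{"tx":0,"ty":0,"tz":0,"twist":0.0905},{"tx":0,"ty":0,"tz":0,"twist":0.0905},{"tx":0,"ty":0,"tz":0,"twist":0.0905},{"tx":0,"ty":0,"tz":0,"twist":0.0905},{"tx":0,"ty":0,"tz":0,"twist":0.0905},{"tx":0,"ty":0,"tz":0,"twist":0.0905},{"tx":0,"ty":0,"tz":0,"twist":0.0905},{"tx":0,"ty":0,"tz":0,"twist":0.0905},{"tx":0,"ty":0,"tz":0,"twist":0}], gripper=-1, squeeze=25)

```text
clock: 16.1
position: [0.4467, 0.3286, 0.2875]
ee_rot: [2.476, 1.932, -0.001]
force: [-0.4, -0.3, -0.5]
width: 0.982
gripper_force: 0.0
```

```bash
python3 - <<'E'
from h import *
go(.5685,.2925,.24,-13.7)
E
```

```text
shift [-0.0054  0.1269  0.0476] cur y ang -14.08 tilt 0.05 twist -0.004 pos [0.4467 0.3286 0.2875]
```

>>> move_arm(motion=[{"tx":-0.002,"ty":0.042,"tz":0,"twist":0},{"tx":-0.002,"ty":0.042,"tz":0,"twist":0},{"tx":-0.0014,"ty":0.043,"tz":0,"twist":0},{"tx":0,"ty":0,"tz":0.045,"twist":0},{"tx":0,"ty":0,"tz":0,"twist":0},{"tx":0,"ty":0,"tz":0,"twist":0}])

```text
clock: 16.7
position: [0.5672, 0.2933, 0.2424]
ee_rot: [-2.471, -1.94, 0.004]
force: [0.0, -0.6, 1.0]
width: 1.005
gripper_force: 0.0
```

```bash
python3 - <<'E'
from h import *
go(.5685,.2925,.156,-13.7)
a=arm.get_image("wrist")[:,:,::-1];c=arm.get_image("scene")[130:330,300:500,::-1]
cv2.imwrite("pics/s6.png",np.hstack([cv2.resize(a,(467,350)),cv2.resize(c,(333,350))]))
E
```

```text
shift [-0.0003  0.0017  0.0864] cur y ang -13.73 tilt 0.16 twist -0.000 pos [0.5672 0.2933 0.2424]
```

View pics/s6.png

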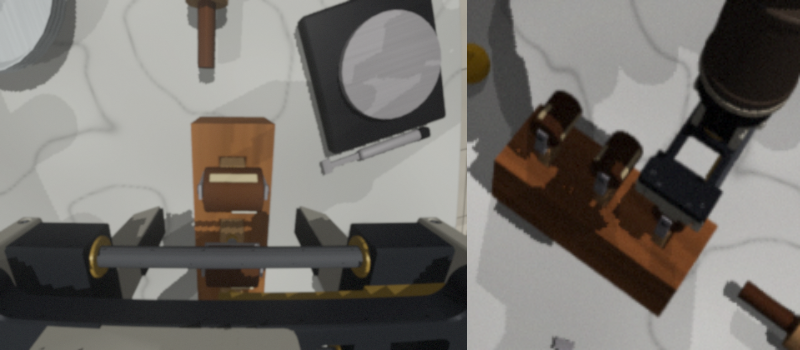

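The wrist view shows the far tool's roller at (233,188), midway between the fingers in columns. I'll check it against the projected position.

```bash
python3 - <<'E'
from h import *
p=arm.observe()["position"];s=467/560
print("tcp",proj("wrist",p)*s)
for k in(-.085,0,.085): print(k,proj("wrist",[*(C+k*U),.183])*s)
for r in arm.place_of("wrist","roller_a"):
    print(round(r["conf"],2),(np.array(r["point"])*[467,350]).round(),atz("wrist",r["point"],.183).round(4))
E
```

```text
tcp [229.96007528 220.2307279 ]
-0.085 [231.69592364 326.31207032]
0 [231.94179303 266.30435112]
0.085 [232.22280218 190.60476131]
0.97 [233. 190.] [0.5705 0.2928 0.183 ]
0.88 [232. 268.] [0.5498 0.2079 0.183 ]
```

The projection agrees, so I'll descend and close.

>>> move_arm(motion=[{"tx":0,"ty":0.003,"tz":0.03,"twist":0},{"tx":0,"ty":0,"tz":0.03,"twist":0},{"tx":0,"ty":0,"tz":0.026,"twist":0},{"tx":0,"ty":0,"tz":0,"twist":0},{"tx":0,"ty":0,"tz":0,"twist":0}])

```text
clock: 17.35
position: [0.571, 0.2935, 0.1584]
ee_rot: [2.472, 1.939, 0.002]
force: [0.9, 0.3, 0.7]
width: 1.001
gripper_force: 0.0
```

>>> move_arm(motion=[{"tx":0,"ty":0,"tz":0,"twist":0},{"tx":0,"ty":0,"tz":0,"twist":0},{"tx":0,"ty":0,"tz":0,"twist":0},{"tx":0,"ty":0,"tz":0,"twist":0},{"tx":0,"ty":0,"tz":0,"twist":0},{"tx":0,"ty":0,"tz":0,"twist":0},{"tx":0,"ty":0,"tz":0,"twist":0},{"tx":0,"ty":0,"tz":0,"twist":0}], gripper=1, squeeze=25)

```text
clock: 18.15
position: [0.5709, 0.293, 0.1573]
ee_rot: [-2.473, -1.937, -0.001]
force: [-0.5, 0.2, 6.5]
width: 0.671
gripper_force: 25.0
```

Width 0.671 is 62 mm, so the fork is held. I'll draw the tool straight up until it clears the other rollers.

>>> move_arm(motion=[{"tx":0,"ty":0,"tz":-0.01,"twist":0},{"tx":0,"ty":0,"tz":-0.015,"twist":0},{"tx":0,"ty":0,"tz":-0.015,"twist":0},{"tx":0,"ty":0,"tz":-0.02,"twist":0},{"tx":0,"ty":0,"tz":-0.02,"twist":0},{"tx":0,"ty":0,"tz":-0.02,"twist":0},{"tx":0,"ty":0,"tz":-0.02,"twist":0},{"tx":0,"ty":0,"tz":-0.025,"twist":0},{"tx":0,"ty":0,"tz":-0.03,"twist":0},{"tx":0,"ty":0,"tz":-0.03,"twist":0},{"tx":0,"ty":0,"tz":-0.01,"twist":0},{"tx":0,"ty":0,"tz":0,"twist":0}])

```text
clock: 19.35
position: [0.5712, 0.2925, 0.3735]
ee_rot: [2.473, 1.937, 0.004]
force: [-0.5, 0.7, -3.4]
width: 0.668
gripper_force: 25.0
```

```bash
python3 - <<'E'
from h import *
print(arm.observe()["force"].round(1),arm.observe()["joints"].round(2))
for c in("scene","side"):
    for r in arm.place_of(c,"basket"): print(c,round(r["conf"],2),atz(c,r["point"],0).round(4))
th=np.radians(-2.5);B=np.array([.558,-.209])
for a in(1,-1):
    for b in(1,-1):
        q=.0265*np.array([a,b]);print(a,b,B+[np.cos(th)*q[0]-np.sin(th)*q[1],np.sin(th)*q[0]+np.cos(th)*q[1]])
go(.53,-.185,.37,-2.5)
E
```

```text
[-0.5  0.7 -3.4] [-0.88  0.41  0.51  1.31 -0.19  1.47 -0.63]
scene 0.68 [ 0.558  -0.2027  0.    ]
side 0.71 [ 0.5597 -0.204   0.    ]
1 1 [ 0.58563069 -0.18368114]
1 -1 [ 0.58331886 -0.23663069]
-1 1 [ 0.53268114 -0.18136931]
-1 -1 [ 0.53036931 -0.23431886]
shift [-0.4732  0.0754  0.0011] cur y ang -13.86 tilt 0.11 twist -0.126 pos [0.5701 0.2925 0.3706]
```

```bash
python3 - <<'E'
from h import *
from scipy.optimize import minimize
D={}
for c in("scene","side"):
    arm.get_image(c);D[c]=arm.regions_of(c,"basket")[0]["region"].astype(np.uint8)
def iou(v,c):
    g=.0545*np.array([[1,1],[1,-1],[-1,-1],[-1,1]]);r=v[2]
    Q=g@np.array([[np.cos(r),np.sin(r)],[-np.sin(r),np.cos(r)]])+v[:2]
    px=np.array([proj(c,[*q,z]) for q in Q for z in(0,.1)])*8
    m=cv2.resize(D[c],None,fx=8,fy=8,interpolation=0);h=np.zeros_like(m)
    cv2.fillConvexPoly(h,cv2.convexHull(px.round().astype(np.int32)),1)
    return (h&m).sum()/(h|m).sum()
s=minimize(lambda v:-iou(v,"scene")-iou(v,"side"),[.558,-.207,-.04],method="Nelder-Mead",options=dict(initial_simplex=[[.558,-.207,-.04],[.563,-.207,-.04],[.558,-.202,-.04],[.558,-.207,.03]],maxiter=80))
print(s.x,s.fun)
E
```

```text
[ 0.55732712 -0.20867416 -0.02509858] -1.9387874346076184
```

>>> move_arm(motion=[{"tx":-0.03,"ty":0.007,"tz":0,"twist":0},{"tx":-0.045,"ty":0.0075,"tz":0,"twist":0},{"tx":-0.045,"ty":0.0075,"tz":0,"twist":0},{"tx":-0.045,"ty":0.0075,"tz":0,"twist":0},{"tx":-0.045,"ty":0.0075,"tz":0,"twist":0},{"tx":-0.045,"ty":0.0075,"tz":0,"twist":0},{"tx":-0.045,"ty":0.0075,"tz":0,"twist":0},{"tx":-0.045,"ty":0.0075,"tz":0,"twist":0},{"tx":-0.045,"ty":0.0075,"tz":0,"twist":0},{"tx":-0.045,"ty":0.0075,"tz":0,"twist":0},{"tx":-0.033,"ty":0.001,"tz":0,"twist":0},{"tx":0,"ty":0,"tz":0,"twist":0}])

```text
clock: 20.85
position: [0.5295, -0.186, 0.3718]
ee_rot: [2.481, 1.925, -0.004]
force: [-0.6, -0.0, -2.4]
width: 0.673
gripper_force: 25.0
```

>>> move_arm(motion=[{"tx":0,"ty":0,"tz":0,"twist":-0.063},{"tx":0,"ty":0,"tz":0,"twist":-0.063},{"tx":0,"ty":0,"tz":0,"twist":0}])

```text
clock: 21.15
position: [0.5318, -0.1793, 0.3713]
ee_rot: [-2.267, -2.174, 0.0]
force: [-0.8, -0.4, -2.9]
width: 0.675
gripper_force: 25.0
```

```bash
python3 - <<'E'
from h import *
go(.5325,-.181,.30,-2.5)
E
```

```text
shift [-0.0017  0.0008  0.0713] cur y ang -2.41 tilt 0.05 twist 0.001 pos [ 0.5318 -0.1793  0.3713]
```

>>> move_arm(motion=[{"tx":-0.002,"ty":0,"tz":0.03,"twist":0},{"tx":0,"ty":0,"tz":0.035,"twist":0},{"tx":0,"ty":0,"tz":0.03,"twist":0},{"tx":0,"ty":0,"tz":0.01,"twist":0},{"tx":0,"ty":0,"tz":0,"twist":0}])

```text
clock: 21.65
position: [0.5312, -0.1811, 0.2658]
ee_rot: [-2.269, -2.169, 0.003]
force: [0.3, -1.2, -2.2]
width: 0.675
gripper_force: 25.0
```

```bash
python3 - <<'E'
from h import *
go(.5315,-.1815,.25,-2.5)
a=arm.get_image("side")[230:410,230:410,::-1];c=arm.get_image("scene")[90:250,120:280,::-1]
cv2.imwrite("pics/s7.png",np.hstack([cv2.resize(a,(400,400)),cv2.resize(c,(400,400))]))
E
```

```text
shift [-0.0004  0.0003  0.0158] cur y ang -2.59 tilt 0.16 twist -0.001 pos [ 0.5312 -0.1811  0.2658]
```

View pics/s7.png

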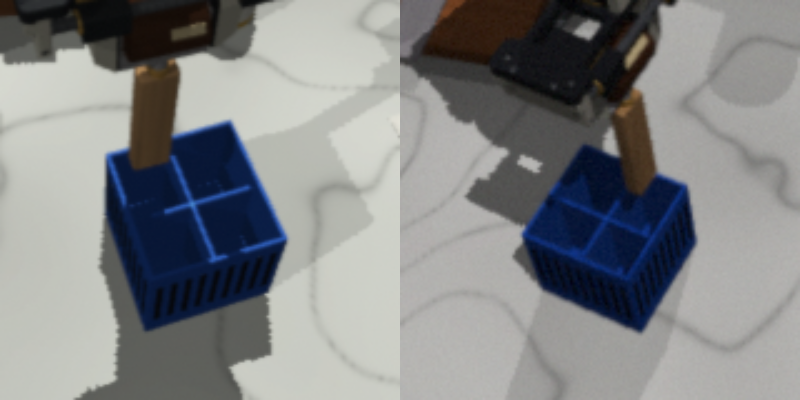

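The handle's foot sits above the compartment nearest the robot and the block, at (150,165) in the left view and (640,190) in the right. I'll lower it.

>>> move_arm(motion=[{"tx":0,"ty":0,"tz":0.02,"twist":0},{"tx":0,"ty":0,"tz":0.02,"twist":0},{"tx":0,"ty":0,"tz":0.02,"twist":0},{"tx":0,"ty":0,"tz":0.02,"twist":0},{"tx":0,"ty":0,"tz":0.02,"twist":0},{"tx":0,"ty":0,"tz":0.013,"twist":0},{"tx":0,"ty":0,"tz":0,"twist":0},{"tx":0,"ty":0,"tz":0,"twist":0}])

```text
clock: 22.55
position: [0.5326, -0.1821, 0.1549]
ee_rot: [2.269, 2.171, 0.001]
force: [-0.3, -0.1, -2.3]
width: 0.673
gripper_force: 25.0
```

>>> move_arm(motion=[{"tx":0,"ty":0,"tz":0.002,"twist":0},{"tx":0,"ty":0,"tz":0.002,"twist":0},{"tx":0,"ty":0,"tz":0,"twist":0},{"tx":0,"ty":0,"tz":0,"twist":0}])

```text
clock: 22.95
position: [0.532, -0.1817, 0.15]
ee_rot: [2.27, 2.172, 0.0]
force: [0.0, -0.0, -3.7]
width: 0.677
gripper_force: 25.0
```

>>> move_arm(motion=[{"tx":0,"ty":0,"tz":0.002,"twist":0},{"tx":0,"ty":0,"tz":0.002,"twist":0},{"tx":0,"ty":0,"tz":0.001,"twist":0},{"tx":0,"ty":0,"tz":0,"twist":0}])

```text
clock: 23.35
position: [0.5319, -0.1819, 0.1453]
ee_rot: [2.27, 2.172, 0.001]
force: [-2.2, 0.9, 4.3]
width: 0.673
gripper_force: 25.0
```

Force has swung to +4 N, so the foot is on the floor. I'll release and retreat upward.

>>> move_arm(motion=[{"tx":0,"ty":0,"tz":0,"twist":0},{"tx":0,"ty":0,"tz":0,"twist":0},{"tx":0,"ty":0,"tz":0,"twist":0},{"tx":0,"ty":0,"tz":0,"twist":0},{"tx":0,"ty":0,"tz":0,"twist":0},{"tx":0,"ty":0,"tz":0,"twist":0},{"tx":0,"ty":0,"tz":0,"twist":0},{"tx":0,"ty":0,"tz":0,"twist":0}], gripper=-1)

```text
clock: 24.15
position: [0.5319, -0.1817, 0.1448]
ee_rot: [2.27, 2.172, 0.0]
force: [0.9, -0.3, -0.3]
width: 1.0
gripper_force: 0.0
```

>>> move_arm(motion=[{"tx":0,"ty":0,"tz":-0.015,"twist":0},{"tx":0,"ty":0,"tz":-0.025,"twist":0},{"tx":0,"ty":0,"tz":-0.03,"twist":0},{"tx":0,"ty":0,"tz":-0.03,"twist":0},{"tx":0,"ty":0,"tz":-0.03,"twist":0},{"tx":0,"ty":0,"tz":-0.03,"twist":0},{"tx":0,"ty":-0.04,"tz":0,"twist":0},{"tx":0,"ty":-0.04,"tz":0,"twist":0},{"tx":0,"ty":0,"tz":0,"twist":0},{"tx":0,"ty":0,"tz":0,"twist":0},{"tx":0,"ty":0,"tz":0,"twist":0}])

```text
clock: 25.25
position: [0.4528, -0.1779, 0.305]
ee_rot: [2.268, 2.172, 0.001]
force: [0.2, 0.2, 0.2]
width: 1.0
gripper_force: 0.0
```

```bash
python3 - <<'E'
from h import *
print(arm.observe()["position"],arm.observe()["force"])
a=arm.get_image("side")[:,:,::-1];c=arm.get_image("scene")[90:250,120:280,::-1]
cv2.imwrite("pics/s8.png",np.hstack([cv2.resize(a,(500,375)),cv2.resize(c,(300,375))]))
E
```

```text
[ 0.45278057 -0.17794828  0.3049972 ] [0.15589217 0.22926427 0.18646769]
```

View pics/s8.png

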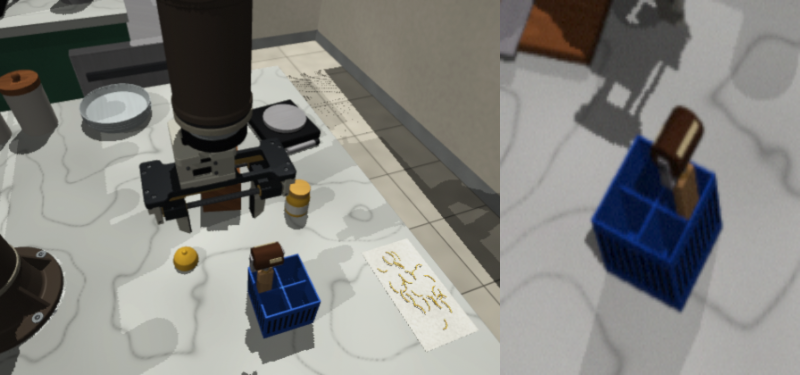

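The tool stands handle down in its compartment, at (265,265) in the side view and (680,170) in the scene crop. The gripper is well clear, and the lemon and jar have not moved.

```bash
python3 -c "
from cell import arm
print(arm.sign_off())"
```

```text
the job is handed in; nothing more can be done
None
```

The roller at the block's far end drags at about 4 N, so I drew its tool out and stood it handle down in the blue basket; the other two run freely and stay in the block. I handed the job in at about 25 s, with no verdict returned; by the pictures each roller turned about 60° or more, and I did not re-photograph the block or the zester at the end.

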